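# Put the containers back in the trays that fit

## Task

Four closed containers stand among four shallow wooden trays on the grey work board in front of the robot: put each one upright, flat inside the tray that fits it - the slim bottle in the small round tray, the wide tin in the large round tray, the tall narrow box in the small rectangular tray and the short wide box in the large rectangular tray. Set them down without tipping any over, let go of them, and leave the wooden block and the stone where they lie. (The jars and tins far back along the window are not part of the job.)

Things in the scene. Friction and masses are not known exactly. Their poses are not given: they have to be found in the camera images.
- bottle_center (a point): Slim round squat jar-like glass bottle, brown with a pale ribbed cap, closed, standing upright: 46 mm diameter, 85 mm tall, about 0.12 kg. Grasp it in its upper half, 52 to 62 mm above its base, so that the palm of a short gripper clears the cap. The point is its centre, 42.5 mm above its base; z axis up along it.
- tin_center (a point): Wide round closed metal food tin with a printed label: 58 mm diameter, 72 mm tall, about 0.18 kg. Grasp it at or above its middle (36 to 50 mm above its base). The point is its centre, 36 mm above its base; z axis up along it.
- tall_box_center (a point): Tall narrow closed plastic box, white with a flat overhanging yellow lid: 32 mm (own x) by 47 mm (own y), 72 mm tall, about 0.06 kg; the body under the lid (lowest 62 mm) is about 30 by 44 mm. Grasp it across x, below the lid, at or above its middle (36 to 48 mm above its base). The point is its centre, 36 mm above its base; z axis up.
- wide_box_center (a point): Short wide closed box of frosted translucent plastic with a snap lid: 45 mm (own x) by 55 mm (own y), 59 mm tall, about 0.09 kg; grasp it across x, 28 to 40 mm above its base. The point is its centre, 29.5 mm above its base; z axis up.
- small_round_floor (a point): Shallow pale wooden small round tray fixed to the grey work board (45 mm thick, on the bench; all but the stone stand on it), inside 62 mm diameter, wall 5 mm thick, floor 4 mm thick lined with grey felt, rim top 9 mm above the board. The point is the centre of the inner floor, 4 mm above the board (49 mm above the bench); home of the bottle.
- large_round_floor (a point): Shallow pale wooden large round tray fixed to the grey work board (45 mm thick, on the bench; all but the stone stand on it), inside 78 mm diameter, wall 5 mm thick, floor 4 mm thick lined with grey felt, rim top 9 mm above the board. The point is the centre of the inner floor, 4 mm above the board (49 mm above the bench); home of the tin.
- small_rect_floor (a point): Shallow pale wooden small rectangular tray fixed to the grey work board (45 mm thick, on the bench; all but the stone stand on it), inside 48 mm (own x) by 64 mm (own y), wall 5 mm thick, floor 4 mm thick lined with grey felt, rim top 9 mm above the board. The point is the centre of the inner floor, 4 mm above the board (49 mm above the bench); home of the tall narrow box (x axes parallel, either way round).
- large_rect_floor (a point): Shallow pale wooden large rectangular tray fixed to the grey work board (45 mm thick, on the bench; all but the stone stand on it), inside 66 mm (own x) by 76 mm (own y), wall 5 mm thick, floor 4 mm thick lined with grey felt, rim top 9 mm above the board. The point is the centre of the inner floor, 4 mm above the board (49 mm above the bench); home of the short wide box (x axes parallel, either way round).
- block_center (a point): Bystander: loose plain softwood block 46 x 72 x 46 mm at the far edge of the board, behind the work, to be left alone. The point is its centre, 23 mm up.
- stone_center (a point): Bystander: loose grey stone 28 x 42 x 28 mm lying on the bench to the left of the board, behind the vise, to be left alone. The point is its centre, 14 mm up.

How it is judged (in metres and radians):
At the end, for the whole second after the job is handed in: Each container stands flat on the floor of its own tray inside the rim: its centre within 15 mm (level) of the tray's centre, its height within 3 mm of standing on the tray floor, tilted under 0.08 rad, and at rest (horizontal distance between bottle_center and small_round_floor below 0.015 m and height (world z) of bottle_center between 0.0885 and 0.0945 m and angle between each of bottle_center, tin_center, tall_box_center, wide_box_center's own z axis and vertical below 0.08 rad and linear speed of each of bottle, tin, tall_box, wide_box below 0.02 m/s and horizontal distance between tin_center and large_round_floor below 0.015 m and height (world z) of tin_center between 0.082 and 0.088 m and horizontal distance between tall_box_center and small_rect_floor below 0.015 m and height (world z) of tall_box_center between 0.082 and 0.088 m and horizontal distance between wide_box_center and large_rect_floor below 0.015 m and height (world z) of wide_box_center between 0.0755 and 0.0815 m); the robot touches nothing.
It fails at once if a container is tipped over (leans more than 0.6 rad) (angle between any of bottle_center, tin_center, tall_box_center, wide_box_center's own z axis and vertical above 0.6 rad).
It fails at once if the wooden block is displaced more than 30 mm (distance of block_center from where it was at the start of the episode above 0.03 m).
It fails at once if the stone is displaced more than 30 mm (distance of stone_center from where it was at the start of the episode above 0.03 m).
It also fails if it takes over 96 s, if anything falls off the work surface, if the arm or the gripper's body presses on something with over 40 N, if the wrist force passes 120 N, or if a joint passes its speed limit or range.

## Robot

A 7-joint arm with a two-finger parallel gripper is mounted at the origin on a cart in front of the work surface, level with it; the furniture and walls round the work are solid. World frame = base frame: x ahead of the robot, y to its left, z up, the work surface at z = 0. Lengths are in m, angles in degrees, forces in N, time in s.
With the tool pointing down it reaches from about 0.4 to 0.875 m from the base axis. Payload 19.3 kg.
Tool frame: the origin (TCP) lies midway between the tips of the shut fingers; the grasp point (between the pads) lies env.grip_depth behind it (env.grip_depth is the distance from the TCP to the grasp point, in m); z points along the fingers, y is the line along which they close (so a half turn about z gives the same grasp; the last joint's range is limited). The gripper opens to 85 mm and grips with 20 to 120 N. Pads are 22 mm wide; open, the fingers measure 114 mm over their backs; the gripper's body (76 mm by 85 mm) begins 54 mm behind the grasp point. The pads swing forward as they close: fully open they stand 13 mm farther back than shut.
Start: joints at [-73.522, 29.874, -2.08, 91.645, 1.215, 58.505, -6.463], TCP at [0.219, 0.585, 0.231] pointing down, gripper open.
Joint ranges: [-166.77, 166.77], [-17.47, 122.26], [-85.68, 81.53], [9.62, 139.38], [-72.42, 252.41], [9.2, 110.78], [-144.41, 144.41]. Speed limits (degrees/s): [108.29, 108.29, 136.94, 136.94, 172.46, 172.46, 172.46].

## Interface

Orientations are given as a 3x3 rotation matrix whose columns are the frame's x, y, z axes.
In Python, from station import env, cams gives the robot as it stands.
- The arm moves only by the tool arm_command, never from a script. Its argument "rows" is a list of rows, each a list of 6 numbers: the shift along the tool's x, y, z as a fraction of full scale, then the turn, a rotation vector about the tool's x, y, z as a fraction of full scale. In form: [[x, y, z, rx, ry, rz], ...]. A call has exactly 5 rows; each row shifts and turns the commanded pose from where the row before left it, along the tool's axes as they then stand; what a row does not reach is not made up. Full scale, the value 1, is 2 cm for a shift and 0.12 rad for a turn. A row lasts 1/12 s, in which the tool goes at most 41.7 mm and 7.16 degrees, less where a joint would pass 70% of its speed; a pose out of reach is approached as far as the arm can. A call with a number of a shift or a turn outside -1 to 1 is refused whole. A call with a gripper value outside its range is refused whole. "gripper" is the opening in per cent of the stroke, from 0 (shut) to 100 (fully open), set as the call begins (left out, the last holds). The fingers move at their own pace and stop on an object; "force" is the grip in N (left out, the last holds). Time passes only in rows, so rows that do not move let the fingers close, or fill a call up. It gives the time, the measured TCP pose, the force, the opening and the grip force at its end, in the units of the state.
- env.observe(): the state, without advancing time (a new reading comes with each control period).
- cams.camera(name): name is "scene" or "top" or "wrist"; returns the picture (384x512x3 uint8, red, green, blue); there is no depth.
- cams.calibration(name): a dict with "K" (3x3 intrinsics, pixels), "k1" (the pictures are not rectified: a ray, as slopes to the right and down, at radius r is drawn at 1 + k1 r^2 times it, then the intrinsics apply), "origin" and "rotation" of the camera in the world. Camera axes: x right, y up, looking along -z (the intrinsics and any distortion apply to the point x, -y, -z); pixel columns grow to the right and rows downward; lengths in m; the calibration is good to about 2 mm. A picture is of the moment at which its call begins: read the wrist's pose just before it. calibration takes no time and is no camera call; for the wrist camera it gives the pose at the moment of the call.
- env.job_done(): hands the job in; it is judged then, once.
The state is a dict: "t": time; "joint_positions": joint angles; "dq": joint speeds; "joint_efforts": joint torques, N m; "ee_pos": TCP position; "orientation": TCP orientation; "ft_force": force on the tool from outside, world axes, zero at the start; "ft_torque": the same for the moment, N m; "width": finger opening in m; "gripper_force": force on a finger pad.
Only numpy, scipy, OpenCV 4.12 (cv2) and the standard library are available. Lean on these libraries where they do the work, as an engineer would, in place of code of your own. Each camera call takes 0.05 s, during which the arm holds its last target. There are 200 camera calls.

## Working session

There is one attempt and no reset: what is moved stays moved. The work goes in short steps, Python scripts to look and compute and a tool call to move; the robot and the scene stay as the last step left them, time stands still between calls to the robot, and variables do not carry over. Pictures are saved under pics/ and viewed, at most 14 in all, crops included, and the job is handed in when it is done.

Besides the shell and the picture viewer there is one more tool, called after ">>>" as a command line: name --pt "numbers of a row" for each row, then --argument value for the rest. arm_command: Moves the arm, as the interface text tells. Its arguments: {"type":"object","properties":{"rows":{"type":"array","items":{"type":"array","items":{"type":"number","minimum":-1,"maximum":1}}},"gripper":{"type":"number"},"force":{"type":"number"}},"required":["rows"]}

```bash
ls; mkdir -p pics; python3 - <<'E'
from station import env, cams
import cv2
s=env.observe(); print(s['t'],s['ee_pos'],s['orientation'],s['width'],env.grip_depth)
for n in ('top','scene'):
    cv2.imwrite(f'pics/{n}0.png',cams.camera(n)[:,:,::-1])
    c=cams.calibration(n); print(n,c)
print(cams.calibration('wrist'))
E
```

```text
pics
0.0 [0.21881908 0.58509879 0.2307486 ] [[-9.36664523e-01  3.50227778e-01 -2.73716295e-04]
 [ 3.50227866e-01  9.36663933e-01 -1.05712671e-03]
 [-1.13854958e-04 -1.08603616e-03 -9.99999404e-01]] 0.08540461072368732 0.0187
top {'K': array([[382.82959255,   0.        , 255.98062071],
       [  0.        , 382.82959255, 195.03367026],
       [  0.        ,   0.        ,   1.        ]]), 'k1': -0.03492342413191742, 'origin': array([ 0.43696242, -0.10321299,  1.01115534]), 'rotation': array([[ 0.01398661,  0.98447585, -0.17496194],
       [-0.99970128,  0.01026063, -0.02218251],
       [-0.02004293,  0.17521993,  0.98432528]])}
scene {'K': array([[429.55216056,   0.        , 257.40350766],
       [  0.        , 429.55216056, 191.42552594],
       [  0.        ,   0.        ,   1.        ]]), 'k1': -0.14709556625201353, 'origin': array([ 0.03182409, -1.0610326 ,  0.62415665]), 'rotation': array([[ 0.86591617,  0.22234751, -0.44805219],
       [-0.5001348 ,  0.37167637, -0.7821265 ],
       [-0.00737346,  0.90134248,  0.4330443 ]])}
{'K': array([[292.97767997,   0.        , 253.03921258],
       [  0.        , 292.97767997, 191.23498226],
       [  0.        ,   0.        ,   1.        ]]), 'k1': -0.005976895038927069, 'origin': array([0.15693002, 0.60893555, 0.37313357]), 'rotation': array([[ 3.49643479e-01, -9.04718938e-01, -2.43378471e-01],
       [ 9.36882510e-01,  3.37425045e-01,  9.16269685e-02],
       [-7.74662003e-04, -2.60053805e-01,  9.65593817e-01]])}
```

View pics/top0.png

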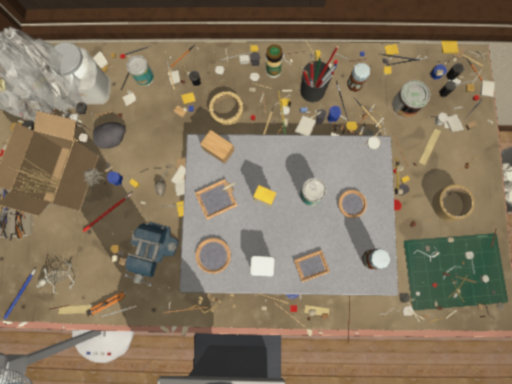

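View pics/scene0.png

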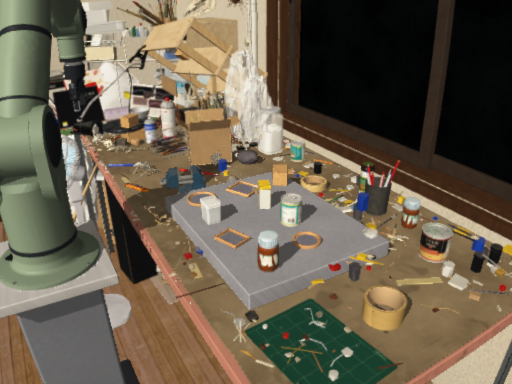

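The top view shows the yellow-lidded box at (264,195), tin (313,190), bottle (377,259) and white box (262,266). The trays are small round (352,203), small rect (311,265), large round (212,254) and large rect (215,198). The block is at (217,146).

```bash
cat > h.py <<'E'
import numpy as np, cv2
from station import env, cams
def onplane(c,uv,z):
    uv=np.atleast_2d(np.array(uv,float)); D=np.array([c['k1'],0,0,0,0])
    n=cv2.undistortPoints(uv[:,None,:],c['K'],D)[:,0]
    d=np.c_[n[:,0],-n[:,1],-np.ones(len(n))]@np.array(c['rotation']).T
    o=np.array(c['origin']); t=(z-o[2])/d[:,2]
    return o+t[:,None]*d
def blob(mask,c,z,box,minA=20):
    """hull of the largest blob within box x0,y0,x1,y1 -> minAreaRect and circle on plane z"""
    m=np.zeros_like(mask);x0,y0,x1,y1=box;m[y0:y1,x0:x1]=mask[y0:y1,x0:x1]
    n,l,st,_=cv2.connectedComponentsWithStats(m)
    if n<2: return None
    k=1+np.argmax(st[1:,4])
    cs,_=cv2.findContours((l==k).astype(np.uint8),cv2.RETR_EXTERNAL,cv2.CHAIN_APPROX_NONE)
    p=onplane(c,cs[0][:,0,:],z)[:,:2]
    h=cv2.convexHull((p*1000).astype(np.float32))
    r=cv2.minAreaRect(h); e=cv2.minEnclosingCircle(h)
    return st[k,:5].tolist(),np.round(r[0],1),np.round(r[1],1),round(r[2],1),'circ',np.round(e[0],1),round(e[1]*2,1)
E
python3 - <<'E'
from h import *
im=cv2.imread('pics/top0.png'); c=cams.calibration('top')
hsv=cv2.cvtColor(im,cv2.COLOR_BGR2HSV)
wood=cv2.inRange(hsv,(5,70,90),(25,255,255)); white=cv2.inRange(hsv,(0,0,165),(180,90,255)); yel=cv2.inRange(hsv,(20,120,120),(35,255,255))
for n,m,b,z in [('smallround',wood,(332,183,374,223),.054),('largeround',wood,(190,232,236,278),.054),('smallrect',wood,(288,244,334,284),.054),('largerect',wood,(190,174,238,222),.054),('block',wood,(196,126,238,164),.091),
 ('tall',yel,(248,182,282,208),.117),('widebox',white,(244,250,282,282),.104),('tin',white,(298,172,330,208),.117),('bottle',white,(360,245,394,274),.130)]:
    print(n,blob(m,c,z,b))
cr=cv2.resize(im[130:300,180:400],None,fx=3.5,fy=3.5,interpolation=cv2.INTER_CUBIC); cv2.imwrite('pics/crop.png',cr)
E
```

```text
smallround ([338, 189, 29, 29, 296], array([ 588.8, -323.6]), array([70.4, 71.4]), 44.6, 'circ', array([ 588.6, -323.7]), 73.2)
largeround ([195, 238, 36, 36, 389], array([454. ,  24.1]), array([85.9, 87.2]), 0.8, 'circ', array([454.7,  24. ]), 88.9)
smallrect ([294, 250, 36, 32, 352], array([ 432.8, -220.2]), array([58.5, 73.4]), 20.4, 'circ', array([ 433. , -220.5]), 89.4)
largerect ([195, 179, 42, 41, 441], array([598.3,  18.3]), array([78.1, 92.3]), 25.8, 'circ', array([596.4,  21.4]), 111.0)
block ([200, 126, 34, 37, 690], array([730.7,  23.2]), array([99.1, 56. ]), 56.0, 'circ', array([730. ,  23.7]), 109.3)
tall ([254, 185, 22, 20, 268], array([ 597.4, -102.6]), array([47.2, 33.5]), 66.2, 'circ', array([ 597.5, -103.2]), 52.7)
widebox ([248, 256, 34, 26, 771], array([ 424.6, -105.1]), array([57.6, 76.7]), 0.2, 'circ', array([ 424. , -107.6]), 90.3)
tin ([303, 172, 27, 35, 610], array([ 612.5, -225.4]), array([61.6, 83.5]), 88.9, 'circ', array([ 612.3, -235. ]), 93.6)
bottle ([372, 245, 19, 25, 334], array([ 454.1, -369. ]), array([40.8, 54.3]), 88.0, 'circ', array([ 454.4, -371.5]), 55.3)
```

View pics/crop.png

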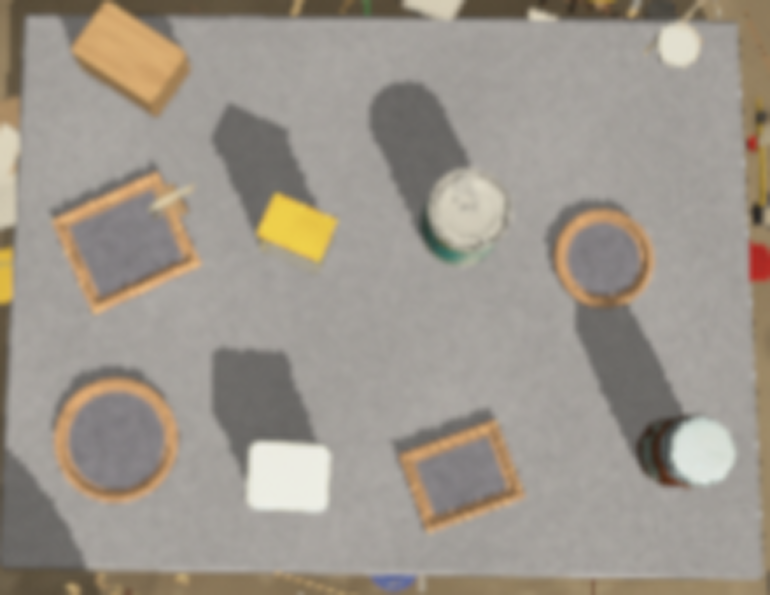

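The crop shows sharp lid and tray outlines: tin lid centre at crop (468,209), bottle cap (702,451), white lid corners (248,441)–(330,513). The yellow lid long side runs (277,193)–(338,219), and a stick lies across the large rect tray's corner. Next I turn the tool and move above the board.

```bash
python3 - <<'E'
from h import *
c=cams.calibration('top')
f=lambda p:(np.array(p,float)+.5)/3.5-.5+np.array([180,130])
for n,p,z in [('tin',[(468,209)],.117),('tinedge',[(428,209),(508,209)],.117),('bottle',[(702,451)],.130),('bottle edge',[(668,451),(736,451)],.13),('wide',[(247,440),(331,440),(330,514),(247,511)],.104),('tall',[(277,193),(338,219),(320,263),(258,232)],.117),
 ('lrect',[(54,215),(158,173),(201,266),(97,312)],.054),('srect',[(398,455),(495,421),(524,494),(429,530)],.054)]:
    w=onplane(c,f(p),z)[:,:2]*1000; print(n,w.round(0).tolist(),w.mean(0).round(1))
E
```

```text
tin [[611.0, -219.0]] [ 611.  -219.1]
tinedge [[611.0, -192.0], [611.0, -246.0]] [ 611.  -219.1]
bottle [[450.0, -367.0]] [ 450.4 -367.1]
bottle edge [[450.0, -345.0], [451.0, -389.0]] [ 450.4 -367.1]
wide [[454.0, -71.0], [455.0, -127.0], [407.0, -127.0], [408.0, -72.0]] [431.  -99.5]
tall [[621.0, -89.0], [603.0, -131.0], [573.0, -119.0], [594.0, -77.0]] [ 597.6 -104.1]
lrect [[616.0, 74.0], [648.0, -1.0], [579.0, -34.0], [545.0, 40.0]] [597.   19.8]
srect [[446.0, -176.0], [471.0, -245.0], [420.0, -264.0], [395.0, -198.0]] [ 433.1 -220.6]
```

>>> arm_command --pt "0 0 -0.4 0 0 1" --pt "0 0 -0.4 0 0 1" --pt "0 0 -0.4 0 0 1" --pt "0 0 -0.4 0 0 1" --pt "0 0 -0.4 0 0 1" --gripper 100

```text
t: 0.52
ee_pos: [0.2188, 0.5852, 0.2714]
orientation: [[-0.57, 0.821, -0.0], [0.821, 0.57, -0.001], [-0.0, -0.001, -1.0]]
ft_force: [-0.1, -0.5, 0.1]
width: 0.0853
gripper_force: 0.0
```

>>> arm_command --pt "0 0 0 0 0 1" --pt "0 0 0 0 0 1" --pt "0 0 0 0 0 1" --pt "0 0 0 0 0 1" --pt "0 0 0 0 0 1"

```text
t: 0.93
ee_pos: [0.2188, 0.5853, 0.271]
orientation: [[-0.007, 1.0, -0.0], [1.0, 0.007, -0.001], [-0.001, -0.0, -1.0]]
ft_force: [-0.3, -0.2, 0.2]
width: 0.0853
gripper_force: 0.0
```

>>> arm_command --pt "-0.98 0.7 0 0 0 0" --pt "-0.98 0.7 0 0 0 0" --pt "-0.98 0.7 0 0 0 0" --pt "-0.98 0.7 0 0 0 0" --pt "-0.98 0.7 0 0 0 0"

```text
t: 1.35
ee_pos: [0.2906, 0.4872, 0.271]
orientation: [[-0.013, 1.0, -0.0], [1.0, 0.013, -0.001], [-0.0, -0.0, -1.0]]
ft_force: [-0.1, 0.1, -0.1]
width: 0.0852
gripper_force: 0.0
```

>>> arm_command --pt "-0.98 0.7 0 0 0 0" --pt "-0.98 0.7 0 0 0 0" --pt "-0.98 0.7 0 0 0 0" --pt "-0.98 0.7 0 0 0 0" --pt "-0.98 0.7 0 0 0 0"

```text
t: 1.77
ee_pos: [0.3619, 0.3901, 0.2711]
orientation: [[-0.013, 1.0, -0.0], [1.0, 0.013, -0.0], [-0.0, -0.0, -1.0]]
ft_force: [-0.2, 1.1, 0.4]
width: 0.0853
gripper_force: 0.0
```

>>> arm_command --pt "-0.98 0.7 0 0 0 0" --pt "-0.98 0.7 0 0 0 0" --pt "-0.98 0.7 0 0 0 0" --pt "-0.98 0.7 0 0 0 0" --pt "-0.98 0.7 0 0 0 0"

```text
t: 2.18
ee_pos: [0.4331, 0.2931, 0.2712]
orientation: [[-0.013, 1.0, -0.0], [1.0, 0.013, -0.0], [-0.0, -0.0, -1.0]]
ft_force: [-0.1, 1.4, -0.1]
width: 0.085
gripper_force: 0.0
```

>>> arm_command --pt "-0.98 0.7 0 0 0 0" --pt "-0.98 0.7 0 0 0 0" --pt "-0.98 0.7 0 0 0 0" --pt "-0.98 0.7 0 0 0 0" --pt "-0.98 0.7 0 0 0 0"

```text
t: 2.6
ee_pos: [0.5044, 0.196, 0.2711]
orientation: [[-0.013, 1.0, -0.0], [1.0, 0.013, -0.0], [-0.0, -0.0, -1.0]]
ft_force: [-0.0, 0.1, 0.1]
width: 0.0853
gripper_force: 0.0
```

>>> arm_command --pt "-0.98 -0.2 0.1 0 0 0" --pt "-0.98 -0.2 0.1 0 0 0" --pt "-0.98 -0.2 0.1 0 0 0" --pt "-0.98 -0.2 0.1 0 0 0" --pt "-0.98 -0.2 0.1 0 0 0"

```text
t: 3.02
ee_pos: [0.4848, 0.0979, 0.261]
orientation: [[-0.013, 1.0, -0.0], [1.0, 0.013, -0.0], [-0.0, -0.0, -1.0]]
ft_force: [0.4, -0.1, 0.1]
width: 0.0849
gripper_force: 0.0
```

>>> arm_command --pt "-0.98 -0.2 0.1 0 0 0" --pt "-0.98 -0.2 0.1 0 0 0" --pt "-0.98 -0.2 0.1 0 0 0" --pt "-0.98 -0.2 0.1 0 0 0" --pt "-0.98 -0.2 0.1 0 0 0"

```text
t: 3.43
ee_pos: [0.4661, -0.0003, 0.2511]
orientation: [[-0.013, 1.0, -0.0], [1.0, 0.013, -0.0], [-0.0, -0.0, -1.0]]
ft_force: [-0.5, -0.2, 0.5]
width: 0.0855
gripper_force: 0.0
```

>>> arm_command --pt "-0.98 -0.2 0.1 0 0 0" --pt "-0.98 -0.2 0.1 0 0 0" --pt "-0.98 -0.2 0.1 0 0 0" --pt "-0.98 -0.2 0.1 0 0 0" --pt "0 0 0 0 0 0"

```text
t: 3.85
ee_pos: [0.4504, -0.0813, 0.2431]
orientation: [[-0.009, 1.0, -0.001], [1.0, 0.009, -0.001], [-0.001, -0.001, -1.0]]
ft_force: [0.5, -1.3, -0.1]
width: 0.0855
gripper_force: 0.0
```

```bash
python3 - <<'E'
from h import *
c=cams.calibration('wrist'); im=cams.camera('wrist')[:,:,::-1].copy(); cv2.imwrite('pics/w1.png',im)
hsv=cv2.cvtColor(im,cv2.COLOR_BGR2HSV); white=cv2.inRange(hsv,(0,0,185),(180,70,255))
print(blob(white,c,.104,(0,0,512,384)))
print(env.observe()['ee_pos'])
E
```

```text
([214, 173, 43, 51, 2049], array([432. , -98.9]), array([52. , 41.9]), 88.0, 'circ', array([432.2, -99. ]), 61.6)
[ 0.45093389 -0.07954344  0.24315082]
```

View pics/w1.png

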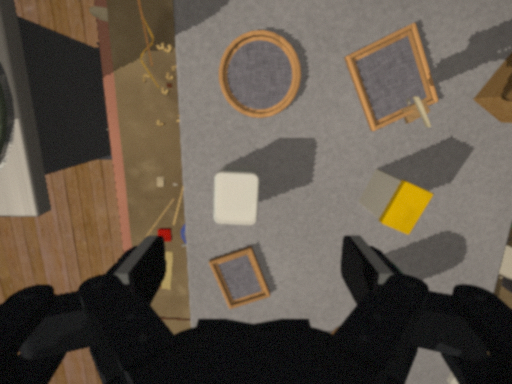

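The wrist view shows the white lid at about (236,198), and the large round tray (260,73), large rect tray (393,76), small rect tray (240,276) and yellow lid (405,207). Descending on the wide box.

>>> arm_command --pt "-0.19 -0.19 0.9 0 0 0" --pt "-0.19 -0.19 0.9 0 0 0" --pt "-0.19 -0.19 0.9 0 0 0" --pt "-0.19 -0.19 0.9 0 0 0" --pt "-0.2 -0.18 0.9 0 0 0"

```text
t: 4.32
ee_pos: [0.4329, -0.0968, 0.1525]
orientation: [[-0.014, 1.0, 0.0], [1.0, 0.014, 0.0], [0.0, 0.0, -1.0]]
ft_force: [1.7, 0.7, 0.8]
width: 0.0855
gripper_force: 0.0
```

>>> arm_command --pt "0 0 0.9 0 0 0" --pt "0 0 0.9 0 0 0" --pt "0 0 0.9 0 0 0" --pt "0 0 0.9 0 0 0" --pt "0 0 0.75 0 0 0"

```text
t: 4.73
ee_pos: [0.433, -0.0965, 0.065]
orientation: [[-0.014, 1.0, -0.001], [1.0, 0.014, 0.0], [0.0, -0.001, -1.0]]
ft_force: [-0.8, -0.1, -0.7]
width: 0.0851
gripper_force: 0.0
```

>>> arm_command --pt "0 0 0 0 0 0" --pt "0 0 0 0 0 0" --pt "0 0 0 0 0 0" --pt "0 0 0 0 0 0" --pt "0 0 0 0 0 0" --gripper 30 --force 30

```text
t: 5.15
ee_pos: [0.4335, -0.0973, 0.0673]
orientation: [[-0.013, 1.0, 0.001], [1.0, 0.013, 0.0], [0.0, 0.001, -1.0]]
ft_force: [-1.5, 0.9, 4.8]
width: 0.044
gripper_force: 29.9
```

```bash
python3 - <<'E'
from h import *
c={'K':cams.calibration('wrist')['K'],'k1':cams.calibration('wrist')['k1']}
# pose at the time of w1 picture: rebuild from current calibration (same orientation), shifted by TCP difference
cc=cams.calibration('wrist'); s=env.observe()
c['rotation']=cc['rotation']; c['origin']=np.array(cc['origin'])-np.array(s['ee_pos'])+np.array([.45093,-.07954,.24315])
im=cv2.imread('pics/w1.png'); hsv=cv2.cvtColor(im,cv2.COLOR_BGR2HSV)
wood=cv2.inRange(hsv,(5,80,90),(22,255,255)); yel=cv2.inRange(hsv,(22,120,120),(35,255,255))
for n,m,b,z in [('lround',wood,(210,20,310,125),.054),('lrect',wood,(340,15,444,138),.054),('srect',wood,(200,240,275,312),.054),('tall',yel,(370,165,440,245),.117)]:
    print(n,blob(m,c,z,b))
print(s['width'],s['gripper_force'],s['ee_pos'])
E
```

```text
lround ([218, 30, 84, 88, 2289], array([456.3,  25.2]), array([88. , 86.3]), 0.8, 'circ', array([456.2,  25.4]), 88.1)
lrect ([344, 23, 95, 108, 2864], array([599.3,  19.6]), array([78.7, 94.1]), 26.3, 'circ', array([597.4,  23. ]), 113.5)
srect ([209, 248, 61, 61, 1230], array([ 435.7, -217.6]), array([58.7, 75.6]), 20.8, 'circ', array([ 435.6, -218.3]), 91.1)
tall ([380, 181, 53, 53, 1606], array([597.7, -99.6]), array([46.4, 35.2]), 67.5, 'circ', array([598.1, -99.7]), 54.6)
0.04398144229452658 29.852827163413167 [ 0.43351083 -0.09725927  0.06732889]
```

Grip is a little high; reopen and go 11 mm lower.

>>> arm_command --pt "0 0 0 0 0 0" --pt "0 0 0 0 0 0" --pt "0 -0.05 0.2 0 0 0" --pt "0 -0.05 0.2 0 0 0" --pt "0 0 0.15 0 0 0" --gripper 85

```text
t: 5.57
ee_pos: [0.4306, -0.0974, 0.0548]
orientation: [[-0.013, 1.0, -0.0], [1.0, 0.013, 0.0], [0.0, -0.0, -1.0]]
ft_force: [0.6, 0.3, -1.2]
width: 0.0722
gripper_force: 0.0
```

>>> arm_command --pt "0 0 0 0 0 0" --pt "0 0 0 0 0 0" --pt "0 0 0 0 0 0" --pt "0 0 0 0 0 0" --pt "0 0 0 0 0 0" --gripper 30

```text
t: 5.98
ee_pos: [0.431, -0.0975, 0.0553]
orientation: [[-0.013, 1.0, 0.0], [1.0, 0.013, -0.0], [-0.0, 0.0, -1.0]]
ft_force: [0.3, -0.1, -0.1]
width: 0.0438
gripper_force: 30.5
```

>>> arm_command --pt "0 0 -0.9 0 0 0" --pt "0 0 -0.9 0 0 0" --pt "0 0 -0.9 0 0 0" --pt "0 0 -0.9 0 0 0" --pt "0 0 -0.9 0 0 0"

```text
t: 6.4
ee_pos: [0.4308, -0.0975, 0.1462]
orientation: [[-0.013, 1.0, -0.0], [1.0, 0.013, -0.0], [-0.0, -0.0, -1.0]]
ft_force: [0.4, -0.8, -0.1]
width: 0.0436
gripper_force: 30.7
```

>>> arm_command --pt "0.58 0.84 0 0 0 0" --pt "0.58 0.84 0 0 0 0" --pt "0.58 0.84 0 0 0 0" --pt "0.58 0.84 0 0 0 0" --pt "0.58 0.84 0 0 0 0"

```text
t: 6.82
ee_pos: [0.5149, -0.0377, 0.1454]
orientation: [[-0.013, 1.0, 0.0], [1.0, 0.013, 0.0], [0.0, 0.0, -1.0]]
ft_force: [0.7, 0.2, -0.3]
width: 0.0436
gripper_force: 30.7
```

>>> arm_command --pt "0.58 0.84 0 0 0 0" --pt "0.58 0.84 0 0 0 0" --pt "0.58 0.84 0 0 0 0" --pt "0.58 0.84 0 0 0 0" --pt "0.6 0.84 0 0 0 0"

```text
t: 7.23
ee_pos: [0.598, 0.0217, 0.1452]
orientation: [[-0.013, 1.0, -0.0], [1.0, 0.013, -0.0], [-0.0, -0.0, -1.0]]
ft_force: [0.3, 0.0, -0.8]
width: 0.0441
gripper_force: 30.7
```

>>> arm_command --pt "0 0 0 0 0 -0.72" --pt "0 0 0 0 0 -0.71" --pt "0 0 0 0 0 -0.71" --pt "0 0 0 0 0 -0.71" --pt "0 0 0 0 0 -0.71"

```text
t: 7.65
ee_pos: [0.5973, 0.0211, 0.1452]
orientation: [[-0.43, 0.903, -0.0], [0.903, 0.43, -0.0], [-0.0, -0.0, -1.0]]
ft_force: [-0.7, -0.5, -0.9]
width: 0.044
gripper_force: 30.8
```

>>> arm_command --pt "0 0 0 0 0 0" --pt "0 0 0 0 0 0" --pt "0 0 0 0 0 0" --pt "0 0 0 0 0 0" --pt "0 0 0 0 0 0"

```text
t: 8.07
ee_pos: [0.5974, 0.0211, 0.1453]
orientation: [[-0.425, 0.905, -0.0], [0.905, 0.425, -0.0], [-0.0, -0.0, -1.0]]
ft_force: [0.2, 0.5, 0.1]
width: 0.0432
gripper_force: 30.7
```

```bash
python3 - <<'E'
from h import *
c=cams.calibration('wrist'); im=cams.camera('wrist')[:,:,::-1].copy(); cv2.imwrite('pics/w2.png',im)
print(env.observe()['ee_pos'], env.observe()['orientation'][:,0])
hsv=cv2.cvtColor(im,cv2.COLOR_BGR2HSV); wood=cv2.inRange(hsv,(5,80,90),(22,255,255))
cv2.imwrite('pics/w2m.png',wood)
R=env.observe()['orientation'];t=np.array(env.observe()['ee_pos'])
# project the expected tray inner corners
D=np.array([c['k1'],0,0,0])
E
```

```text
[0.59741085 0.0211709  0.14525749] [-4.25339772e-01  9.05033742e-01 -6.71788678e-05]
```

View pics/w2.png

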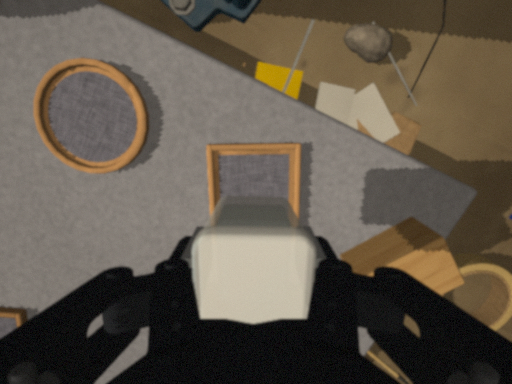

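The wrist view shows the box held with its lid at (254,270), lined up with the large rect tray (outer far edge from (208,144) to (301,144)).

```bash
python3 - <<'E'
from h import *
c=cams.calibration('wrist'); s=env.observe(); R=np.array(s['orientation'])
p=onplane(c,[(207,144),(301,143)],.054); print(p.round(4), np.linalg.norm(p[0]-p[1]))
m=p.mean(0)-.043*R[:,0]; print('tray',m, 'tool-frame', (R.T@(m-np.array(s['ee_pos']))).round(4))
# held box far top edge
p=onplane(c,[(195,225),(310,225)],.145+.049); print(p)
E
```

```text
[[0.5464 0.0439 0.054 ]
 [0.6134 0.0763 0.054 ]] 0.07438068712409893
tray [0.59817789 0.02118283 0.05400289] tool-frame [-0.0003  0.0007  0.0913]
[[0.566996   0.03926069 0.194     ]
 [0.60253283 0.05599014 0.194     ]]
```

>>> arm_command --pt "0.01 0 0.85 0 0 0" --pt "0.01 0 0.85 0 0 0" --pt "0.01 0 0.85 0 0 0" --pt "0.01 0 0.85 0 0 0" --pt "0 0 0.6 0 0 0"

```text
t: 8.53
ee_pos: [0.5966, 0.0219, 0.0639]
orientation: [[-0.426, 0.905, -0.001], [0.905, 0.426, -0.0], [0.0, -0.001, -1.0]]
ft_force: [1.1, 0.2, -1.4]
width: 0.0438
gripper_force: 30.7
```

>>> arm_command --pt "0 0 0.15 0 0 0" --pt "0 0 0.1 0 0 0" --pt "0 0 0 0 0 0" --pt "0 0 0 0 0 0" --pt "0 0 0 0 0 0"

```text
t: 8.95
ee_pos: [0.5976, 0.0218, 0.0611]
orientation: [[-0.426, 0.905, 0.001], [0.905, 0.426, 0.0], [-0.0, 0.001, -1.0]]
ft_force: [-1.1, -0.2, -1.0]
width: 0.0438
gripper_force: 30.7
```

>>> arm_command --pt "0 0 0.1 0 0 0" --pt "0 0 0 0 0 0" --pt "0 0 0 0 0 0" --pt "0 0 0 0 0 0" --pt "0 0 0 0 0 0"

```text
t: 9.37
ee_pos: [0.5978, 0.0219, 0.0591]
orientation: [[-0.426, 0.905, 0.002], [0.905, 0.426, 0.0], [-0.0, 0.002, -1.0]]
ft_force: [-0.8, 0.2, 7.5]
width: 0.0439
gripper_force: 29.8
```

>>> arm_command --pt "0 0 0 0 0 0" --pt "0 0 0 0 0 0" --pt "0 0 0 0 0 0" --pt "0 0 0 0 0 0" --pt "0 0 0 0 0 0" --gripper 70

```text
t: 9.78
ee_pos: [0.5971, 0.0218, 0.0583]
orientation: [[-0.426, 0.905, -0.0], [0.905, 0.426, -0.0], [0.0, -0.0, -1.0]]
ft_force: [-0.9, -0.3, -0.2]
width: 0.0596
gripper_force: 0.0
```

>>> arm_command --pt "0 0 -0.6 0 0 0" --pt "0 0 -1 0 0 0" --pt "0 0 -1 0 0 0" --pt "0 0 -1 0 0 0" --pt "0 0 -1 0 0 0"

```text
t: 10.2
ee_pos: [0.5971, 0.0217, 0.1522]
orientation: [[-0.426, 0.905, 0.0], [0.905, 0.426, -0.0], [-0.0, 0.0, -1.0]]
ft_force: [0.7, 0.2, 0.3]
width: 0.0596
gripper_force: 0.0
```

>>> arm_command --pt "0 0 -1 0 0 1" --pt "0 0 -1 0 0 1" --pt "0 0 -0.8 0 0 1" --pt "0 0 0 0 0 1" --pt "0 0 0 0 0 1" --gripper 100

```text
t: 10.62
ee_pos: [0.5975, 0.0219, 0.2084]
orientation: [[0.165, 0.986, 0.002], [0.986, -0.165, 0.001], [0.001, 0.002, -1.0]]
ft_force: [-0.6, -0.1, -0.6]
width: 0.0857
gripper_force: 0.0
```

>>> arm_command --pt "-0.9 0 0 0 0 1" --pt "-0.9 0 0 0 0 1" --pt "-0.9 0 0 0 0 0" --pt "-0.9 0 0 0 0 0" --pt "0 0 0 0 0 0"

```text
t: 11.03
ee_pos: [0.5739, -0.0499, 0.2075]
orientation: [[0.393, 0.92, 0.0], [0.92, -0.393, -0.001], [-0.001, 0.001, -1.0]]
ft_force: [0.7, -0.1, -0.2]
width: 0.0854
gripper_force: 0.0
```

```bash
cat >> h.py <<'E'
def rel(x,y,z,phi):
    s=env.observe();R=np.array(s['orientation']);d=R.T@(np.array([x,y,z])-np.array(s['ee_pos']))
    now=np.degrees(np.arctan2(R[1,0],R[0,0])); print('units xyz',(d/.02).round(2),'rz',round(np.radians(now-phi)/.12,2),'now',now.round(1),np.array(s['ee_pos']).round(4))
E
python3 - <<'E'
from h import *
c=cams.calibration('wrist'); im=cams.camera('wrist')[:,:,::-1].copy(); cv2.imwrite('pics/w3.png',im)
hsv=cv2.cvtColor(im,cv2.COLOR_BGR2HSV); yel=cv2.inRange(hsv,(22,120,120),(35,255,255))
white=cv2.inRange(hsv,(0,0,150),(180,70,255)); 
print(blob(yel,c,.117,(0,0,512,384)))
print(blob(white,c,.108,(150,0,400,200)))
rel(.598,-.100,.07,67)
E
```

```text
([286, 213, 39, 50, 1815], array([ 598.9, -102.2]), array([45.6, 32.3]), 66.9, 'circ', array([ 599. , -102.2]), 53.7)
([207, 61, 80, 82, 3788], array([598.1,  19. ]), array([43.2, 55.4]), 23.9, 'circ', array([597.5,  19.5]), 63.0)
units xyz [-1.94  2.08  6.87] rz -0.01 now 66.9 [ 0.5747 -0.048   0.2073]
```

View pics/w3.png

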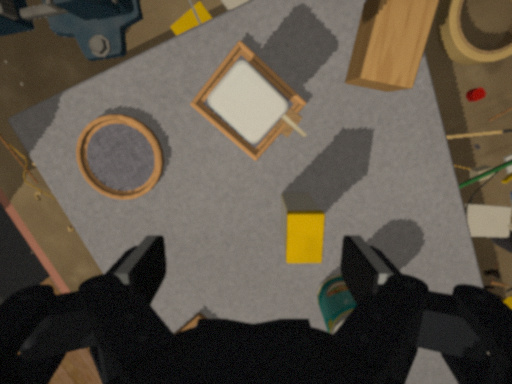

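The wide box sits inside its tray at (248,102); the yellow lid at (305,238) is square to the fingers.

>>> arm_command --pt "-0.5 0.52 0.3 0 0 0" --pt "-0.5 0.52 0.3 0 0 0" --pt "-0.5 0.52 0.4 0 0 0" --pt "-0.5 0.52 0.7 0 0 0" --pt "0 0 0.8 0 0 0"

```text
t: 11.5
ee_pos: [0.5993, -0.1014, 0.1569]
orientation: [[0.391, 0.921, 0.002], [0.921, -0.391, -0.001], [0.0, 0.002, -1.0]]
ft_force: [-0.4, 0.3, -0.2]
width: 0.0855
gripper_force: 0.0
```

>>> arm_command --pt "0 0 1 0 0 0" --pt "0 0 1 0 0 0" --pt "0 0 1 0 0 0" --pt "0 0 1 0 0 0" --pt "0 0 0.75 0 0 0"

```text
t: 11.92
ee_pos: [0.5981, -0.0984, 0.0602]
orientation: [[0.388, 0.921, -0.001], [0.921, -0.388, 0.001], [0.0, -0.001, -1.0]]
ft_force: [-0.2, 0.7, -0.1]
width: 0.0853
gripper_force: 0.0
```

>>> arm_command --pt "0 0 0 0 0 0" --pt "0 0 0 0 0 0" --pt "0 0 0 0 0 0" --pt "0 0 0 0 0 0" --pt "0 0 0 0 0 0"

```text
t: 12.33
ee_pos: [0.5986, -0.0994, 0.0624]
orientation: [[0.389, 0.921, 0.002], [0.921, -0.389, 0.0], [0.001, 0.001, -1.0]]
ft_force: [-0.1, -0.8, 0.4]
width: 0.0855
gripper_force: 0.0
```

>>> arm_command --pt "-0.08 0 0 0 0 0" --pt "0 0 0 0 0 0" --pt "0 0 0 0 0 0" --pt "0 0 0 0 0 0" --pt "0 0 0 0 0 0" --gripper 15 --force 25

```text
t: 12.75
ee_pos: [0.5975, -0.101, 0.0615]
orientation: [[0.389, 0.921, 0.0], [0.921, -0.389, -0.0], [0.0, 0.0, -1.0]]
ft_force: [0.5, -0.7, 0.2]
width: 0.0294
gripper_force: 26.3
```

>>> arm_command --pt "0 0 0 0 0 0" --pt "0 0 0 0 0 0" --pt "0 0 0 0 0 0" --pt "0 0 0 0 0 0" --pt "0 0 0 0 0 0"

```text
t: 13.17
ee_pos: [0.5975, -0.101, 0.0614]
orientation: [[0.389, 0.921, 0.0], [0.921, -0.389, -0.0], [0.0, 0.0, -1.0]]
ft_force: [0.6, 0.7, 5.2]
width: 0.0298
gripper_force: 26.8
```

>>> arm_command --pt "0 0 -0.9 0 0 0" --pt "0 0 -0.9 0 0 0" --pt "0 0 -0.9 0 0 0" --pt "0 0 -0.9 0 0 0" --pt "0 0 -0.9 0 0 0"

```text
t: 13.58
ee_pos: [0.5971, -0.1009, 0.1519]
orientation: [[0.389, 0.921, -0.001], [0.921, -0.389, 0.0], [-0.0, -0.001, -1.0]]
ft_force: [-0.3, 1.3, -1.1]
width: 0.0299
gripper_force: 26.2
```

```bash
python3 - <<'E'
from h import *
rel(.435,-.219,.16,110.5)
E
```

```text
units xyz [-8.59 -5.17 -0.4 ] rz -6.31 now 67.1 [ 0.5971 -0.1009  0.1519]
```

>>> arm_command --pt "-0.86 -0.52 0 0 0 0" --pt "-0.86 -0.52 0 0 0 0" --pt "-0.86 -0.52 0 0 0 0" --pt "-0.86 -0.52 0 0 0 0" --pt "-0.86 -0.52 0 0 0 0"

```text
t: 14.0
ee_pos: [0.5149, -0.1603, 0.1511]
orientation: [[0.389, 0.921, -0.0], [0.921, -0.389, 0.0], [-0.0, -0.0, -1.0]]
ft_force: [0.3, -0.2, 0.3]
width: 0.0292
gripper_force: 26.2
```

>>> arm_command --pt "-0.86 -0.52 0 0 0 0" --pt "-0.86 -0.52 0 0 0 0" --pt "-0.86 -0.52 0 0 0 0" --pt "-0.86 -0.52 0 0 0 0" --pt "-0.86 -0.5 0 0 0 0"

```text
t: 14.42
ee_pos: [0.4339, -0.2194, 0.1512]
orientation: [[0.389, 0.921, -0.0], [0.921, -0.389, 0.0], [-0.0, -0.0, -1.0]]
ft_force: [1.1, -0.8, -0.8]
width: 0.0296
gripper_force: 26.2
```

>>> arm_command --pt "0 0 0 0 0 -0.9" --pt "0 0 0 0 0 -0.9" --pt "0 0 0 0 0 -0.9" --pt "0 0 0 0 0 -0.9" --pt "0 0 0 0 0 -0.9"

```text
t: 14.83
ee_pos: [0.4348, -0.219, 0.1512]
orientation: [[-0.145, 0.989, -0.0], [0.989, 0.145, 0.0], [0.0, -0.0, -1.0]]
ft_force: [0.5, 0.0, -1.3]
width: 0.0297
gripper_force: 26.2
```

>>> arm_command --pt "0 0 0 0 0 -0.9" --pt "0 0 0 0 0 -0.9" --pt "0 0 0 0 0 0" --pt "0 0 0 0 0 0" --pt "0 0 0 0 0 0"

```text
t: 15.25
ee_pos: [0.4349, -0.2191, 0.1512]
orientation: [[-0.345, 0.939, -0.0], [0.939, 0.345, 0.0], [0.0, -0.0, -1.0]]
ft_force: [0.1, -0.0, -0.9]
width: 0.0299
gripper_force: 26.2
```

```bash
python3 - <<'E'
from h import *
c=cams.calibration('wrist'); im=cams.camera('wrist')[:,:,::-1].copy(); cv2.imwrite('pics/w4.png',im)
rel(.435,-.219,.066,110.5)
E
```

```text
units xyz [0.   0.01 4.26] rz -0.04 now 110.2 [ 0.4349 -0.219   0.1512]
```

View pics/w4.png

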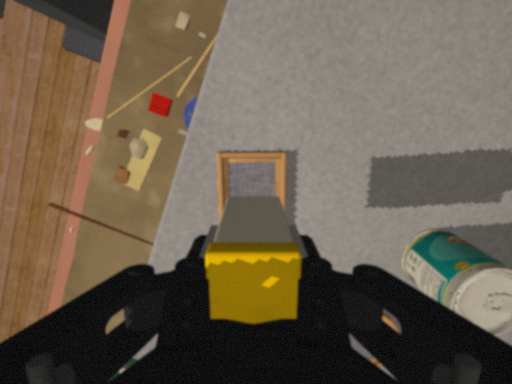

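The held box (lid near (253,290)) is aligned with the small rect tray, whose far edge runs (217,152)–(287,152).

```bash
python3 - <<'E'
from h import *
c=cams.calibration('wrist'); s=env.observe(); R=np.array(s['orientation'])
p=onplane(c,[(217,152),(287,152)],.054); print(p.round(4), np.linalg.norm(p[0]-p[1]))
m=p.mean(0)-.037*R[:,0]; print('tray',m, 'tool-frame', (R.T@(m-np.array(s['ee_pos']))/.02).round(2))
E
```

```text
[[ 0.395  -0.1963  0.054 ]
 [ 0.4487 -0.1764  0.054 ]] 0.057225831273071036
tray [ 0.43462152 -0.22107173  0.05399743] tool-frame [-0.09 -0.05  4.86]
```

>>> arm_command --pt "-0.03 -0.03 0.8 0 0 0" --pt "0 0 0.9 0 0 0" --pt "0 0 0.9 0 0 0" --pt "0 0 0.8 0 0 0" --pt "0 0 0.5 0 0 0"

```text
t: 15.72
ee_pos: [0.4342, -0.2195, 0.0719]
orientation: [[-0.347, 0.938, -0.001], [0.938, 0.347, 0.0], [0.001, -0.001, -1.0]]
ft_force: [0.8, -0.1, -0.2]
width: 0.0296
gripper_force: 26.2
```

>>> arm_command --pt "0 0 0.2 0 0 0" --pt "0 0 0.1 0 0 0" --pt "0 0 0.05 0 0 0" --pt "0 0 0 0 0 0" --pt "0 0 0 0 0 0"

```text
t: 16.13
ee_pos: [0.435, -0.22, 0.0669]
orientation: [[-0.349, 0.937, 0.001], [0.937, 0.349, -0.0], [-0.001, 0.001, -1.0]]
ft_force: [-0.7, 0.1, -0.8]
width: 0.0299
gripper_force: 26.2
```

>>> arm_command --pt "0 0 0.09 0 0 0" --pt "0 0 0 0 0 0" --pt "0 0 0 0 0 0" --pt "0 0 0 0 0 0" --pt "0 0 0 0 0 0"

```text
t: 16.55
ee_pos: [0.4352, -0.22, 0.0652]
orientation: [[-0.349, 0.937, 0.001], [0.937, 0.349, -0.0], [-0.001, 0.001, -1.0]]
ft_force: [-0.5, 0.4, 9.0]
width: 0.0296
gripper_force: 27.4
```

>>> arm_command --pt "0 0 0 0 0 0" --pt "0 0 0 0 0 0" --pt "0 0 0 0 0 0" --pt "0 0 0 0 0 0" --pt "0 0 0 0 0 0" --gripper 60

```text
t: 16.97
ee_pos: [0.4346, -0.2198, 0.0645]
orientation: [[-0.349, 0.937, -0.0], [0.937, 0.349, 0.0], [0.0, -0.0, -1.0]]
ft_force: [0.1, 0.6, -0.3]
width: 0.0512
gripper_force: 0.0
```

>>> arm_command --pt "0 0 -0.6 0 0 0" --pt "0 0 -1 0 0 0" --pt "0 0 -1 0 0 0" --pt "0 0 -1 0 0 0" --pt "0 0 -1 0 0 0"

```text
t: 17.38
ee_pos: [0.4344, -0.2198, 0.1574]
orientation: [[-0.349, 0.937, -0.0], [0.937, 0.349, 0.0], [0.0, -0.0, -1.0]]
ft_force: [0.3, 1.0, 0.4]
width: 0.051
gripper_force: 0.0
```

>>> arm_command --pt "0 0 -1 0 0 0.6" --pt "0 0 -1 0 0 0.6" --pt "0 0 -0.8 0 0 0.6" --pt "0 0 0 0 0 0.6" --pt "0 0 0 0 0 0.6" --gripper 100

```text
t: 17.8
ee_pos: [0.435, -0.2199, 0.2134]
orientation: [[0.007, 1.0, 0.002], [1.0, -0.007, -0.0], [-0.0, 0.002, -1.0]]
ft_force: [-0.6, 0.8, -0.2]
width: 0.0855
gripper_force: 0.0
```

>>> arm_command --pt "0 0.9 0 0 0 0" --pt "0 0.9 0 0 0 0" --pt "0 0.9 0 0 0 0" --pt "0 0.9 0 0 0 0" --pt "0 0.9 0 0 0 0"

```text
t: 18.22
ee_pos: [0.5254, -0.22, 0.2124]
orientation: [[0.004, 1.0, -0.0], [1.0, -0.004, 0.0], [0.0, -0.0, -1.0]]
ft_force: [0.8, -0.1, 0.3]
width: 0.0857
gripper_force: 0.0
```

>>> arm_command --pt "0 0.9 0 0 0 0" --pt "0 0.9 0 0 0 0" --pt "0 0.9 0 0 0 0" --pt "0 0 0 0 0 0" --pt "0 0 0 0 0 0"

```text
t: 18.63
ee_pos: [0.5787, -0.2202, 0.2119]
orientation: [[0.003, 1.0, -0.001], [1.0, -0.003, -0.0], [-0.0, -0.001, -1.0]]
ft_force: [0.1, -0.1, 0.9]
width: 0.0858
gripper_force: 0.0
```

```bash
python3 - <<'E'
from h import *
c=cams.calibration('wrist'); im=cams.camera('wrist')[:,:,::-1].copy(); cv2.imwrite('pics/w5.png',im)
rel(.611,-.219,.066,90)
c=cams.calibration('top'); im=cams.camera('top')[:,:,::-1].copy(); cv2.imwrite('pics/top5.png',im)
E
```

```text
units xyz [0.08 1.65 7.3 ] rz -0.03 now 89.8 [ 0.5781 -0.2205  0.2121]
```

View pics/w5.png

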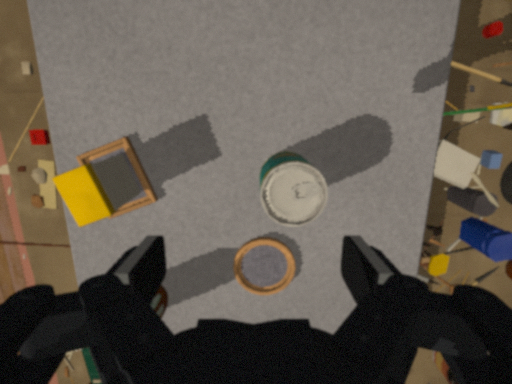

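The tall box stands in its tray (lid at (83,195)). The tin lid is centred at (294,193) and the small round tray at (266,266).

```bash
python3 - <<'E'
from h import *
c=cams.calibration('wrist')
print('tin',onplane(c,[(294,193),(261,193),(327,193)],.117).round(4))
print('sround',onplane(c,[(266,266)],.054).round(4))
print('tall',onplane(c,[(55,177),(91,165),(112,215),(80,226)],.121).round(4))
p=onplane(c,[(294,193)],.117)[0]; rel(p[0],p[1],.064,90)
im=cv2.imread('pics/w5.png'); hsv=cv2.cvtColor(im,cv2.COLOR_BGR2HSV); wood=cv2.inRange(hsv,(5,80,90),(22,255,255));print(blob(wood,c,.054,(225,228,305,305)))
yel=cv2.inRange(hsv,(22,120,120),(35,255,255)); print(blob(yel,c,.121,(40,150,125,240)))
E
```

```text
tin [[ 0.6119 -0.2198  0.117 ]
 [ 0.5842 -0.2197  0.117 ]
 [ 0.6397 -0.2199  0.117 ]]
sround [[ 0.5918 -0.3236  0.054 ]]
tall [[ 0.4155 -0.2045  0.121 ]
 [ 0.4466 -0.1947  0.121 ]
 [ 0.4581 -0.2375  0.121 ]
 [ 0.4293 -0.2474  0.121 ]]
units xyz [0.04 1.71 7.42] rz -0.04 now 89.8 [ 0.5779 -0.2206  0.2123]
([233, 238, 63, 58, 1334], array([ 589.5, -325.2]), array([71. , 72.6]), 1.9, 'circ', array([ 589.1, -324.8]), 73.4)
([52, 165, 59, 61, 1972], array([ 434.2, -221.2]), array([32.6, 45.9]), 20.5, 'circ', array([ 434.8, -220.8]), 53.7)
```

>>> arm_command --pt "0.01 0.43 0.3 0 0 0" --pt "0.01 0.43 0.3 0 0 0" --pt "0.01 0.43 0.4 0 0 0" --pt "0.01 0.43 0.7 0 0 0" --pt "0 0 0.9 0 0 0"

```text
t: 19.15
ee_pos: [0.6153, -0.2193, 0.1597]
orientation: [[0.003, 1.0, 0.002], [1.0, -0.003, -0.0], [-0.0, 0.002, -1.0]]
ft_force: [1.0, -0.5, -0.2]
width: 0.0854
gripper_force: 0.0
```

>>> arm_command --pt "0 0 1 0 0 0" --pt "0 0 1 0 0 0" --pt "0 0 1 0 0 0" --pt "0 0 1 0 0 0" --pt "0 0 0.8 0 0 0"

```text
t: 19.57
ee_pos: [0.613, -0.2193, 0.0619]
orientation: [[0.004, 1.0, -0.001], [1.0, -0.004, 0.001], [0.001, -0.002, -1.0]]
ft_force: [-0.9, 0.1, 0.6]
width: 0.0856
gripper_force: 0.0
```

>>> arm_command --pt "0 0 0 0 0 0" --pt "0 0 0 0 0 0" --pt "0 0 0 0 0 0" --pt "0 0 0 0 0 0" --pt "0 0 0 0 0 0"

```text
t: 19.98
ee_pos: [0.6136, -0.2198, 0.0655]
orientation: [[0.004, 1.0, 0.001], [1.0, -0.004, -0.0], [-0.0, 0.001, -1.0]]
ft_force: [-0.3, -0.7, 0.1]
width: 0.0855
gripper_force: 0.0
```

>>> arm_command --pt "0 0 0 0 0 0" --pt "0 0 0 0 0 0" --pt "0 0 0 0 0 0" --pt "0 0 0 0 0 0" --pt "0 0 0 0 0 0" --gripper 40 --force 35

```text
t: 20.4
ee_pos: [0.6132, -0.2197, 0.0651]
orientation: [[0.004, 1.0, 0.001], [1.0, -0.004, 0.0], [0.0, 0.001, -1.0]]
ft_force: [-1.9, 0.9, 6.1]
width: 0.0564
gripper_force: 36.5
```

>>> arm_command --pt "0 0 0 0 0 0" --pt "0 0 -0.5 0 0 0" --pt "0 0 -1 0 0 0" --pt "0 0 -1 0 0 0" --pt "0 0 -1 0 0 0"

```text
t: 20.82
ee_pos: [0.6129, -0.2197, 0.1359]
orientation: [[0.004, 1.0, -0.0], [1.0, -0.004, -0.0], [-0.0, -0.0, -1.0]]
ft_force: [-0.3, 0.3, -1.0]
width: 0.0567
gripper_force: 37.8
```

>>> arm_command --pt "0 0 -1 0 0 0" --pt "0 0 -1 0 0 0" --pt "0 0 0 0 0 0" --pt "0 0 0 0 0 0" --pt "0 0 0 0 0 0"

```text
t: 21.23
ee_pos: [0.6128, -0.2195, 0.1742]
orientation: [[0.004, 1.0, -0.0], [1.0, -0.004, 0.0], [0.0, -0.0, -1.0]]
ft_force: [0.5, 0.3, -2.1]
width: 0.057
gripper_force: 37.8
```

```bash
python3 - <<'E'
from h import *
rel(.456,.0245,.17,90)
E
```

```text
units xyz [12.17 -7.88  0.22] rz -0.03 now 89.8 [ 0.6128 -0.2195  0.1742]
```

>>> arm_command --pt "0.94 -0.61 0 0 0 0" --pt "0.94 -0.61 0 0 0 0" --pt "0.94 -0.61 0 0 0 0" --pt "0.94 -0.61 0 0 0 0" --pt "0.94 -0.61 0 0 0 0"

```text
t: 21.65
ee_pos: [0.5511, -0.1246, 0.1736]
orientation: [[0.004, 1.0, -0.002], [1.0, -0.004, 0.0], [0.0, -0.002, -1.0]]
ft_force: [0.7, 1.0, -1.0]
width: 0.0564
gripper_force: 37.9
```

>>> arm_command --pt "0.94 -0.61 0 0 0 0" --pt "0.94 -0.61 0 0 0 0" --pt "0.94 -0.61 0 0 0 0" --pt "0.94 -0.61 0 0 0 0" --pt "0.94 -0.61 0 0 0 0"

```text
t: 22.07
ee_pos: [0.4905, -0.0304, 0.1738]
orientation: [[0.004, 1.0, -0.002], [1.0, -0.004, -0.0], [-0.0, -0.002, -1.0]]
ft_force: [0.9, 1.3, -1.7]
width: 0.0569
gripper_force: 37.9
```

>>> arm_command --pt "0.94 -0.61 0 0 0 0" --pt "0.94 -0.61 0 0 0 0" --pt "0.89 -0.56 0 0 0 0" --pt "0 0 0 0 0 0" --pt "0 0 0 0 0 0"

```text
t: 22.48
ee_pos: [0.4557, 0.025, 0.174]
orientation: [[0.002, 1.0, -0.001], [1.0, -0.002, -0.0], [-0.0, -0.001, -1.0]]
ft_force: [1.0, -0.4, -1.2]
width: 0.0568
gripper_force: 37.9
```

>>> arm_command --pt "0 0 0 0 0 0" --pt "0 0 0 0 0 0" --pt "0 0 0 0 0 0" --pt "0 0 0 0 0 0" --pt "0 0 0 0 0 0"

```text
t: 22.9
ee_pos: [0.4565, 0.0239, 0.1744]
orientation: [[0.005, 1.0, -0.0], [1.0, -0.005, -0.0], [-0.0, -0.0, -1.0]]
ft_force: [0.5, 0.1, -2.0]
width: 0.0566
gripper_force: 37.9
```

```bash
python3 - <<'E'
from h import *
c=cams.calibration('wrist'); im=cams.camera('wrist')[:,:,::-1].copy(); cv2.imwrite('pics/w6.png',im)
rel(.456,.0245,.070,90)
E
```

```text
units xyz [ 0.03 -0.02  5.22] rz -0.04 now 89.7 [0.4564 0.024  0.1744]
```

View pics/w6.png

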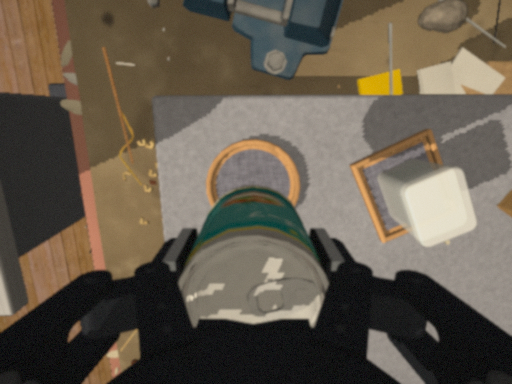

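The tin is held centred over the large round tray (tray outline columns 207–299, top row 139), matching the earlier estimate. Lowering.

>>> arm_command --pt "0.04 0 0.9 0 0 0" --pt "0 0 0.9 0 0 0" --pt "0 0 0.9 0 0 0" --pt "0 0 0.9 0 0 0" --pt "0 0 0.7 0 0 0"

```text
t: 23.37
ee_pos: [0.4561, 0.025, 0.0873]
orientation: [[0.004, 1.0, -0.001], [1.0, -0.004, -0.0], [-0.0, -0.001, -1.0]]
ft_force: [0.1, 1.8, -1.3]
width: 0.0566
gripper_force: 37.9
```

>>> arm_command --pt "0 0 0.5 0 0 0" --pt "0 0 0.3 0 0 0" --pt "0 0 0.1 0 0 0" --pt "0 0 0 0 0 0" --pt "0 0 0 0 0 0"

```text
t: 23.78
ee_pos: [0.4567, 0.025, 0.071]
orientation: [[0.004, 1.0, 0.001], [1.0, -0.004, 0.0], [0.0, 0.001, -1.0]]
ft_force: [-0.1, -0.3, -0.5]
width: 0.0566
gripper_force: 37.9
```

>>> arm_command --pt "0 0 0.09 0 0 0" --pt "0 0 0 0 0 0" --pt "0 0 0 0 0 0" --pt "0 0 0 0 0 0" --pt "0 0 0 0 0 0"

```text
t: 24.2
ee_pos: [0.4567, 0.0252, 0.069]
orientation: [[0.004, 1.0, 0.001], [1.0, -0.004, 0.0], [0.0, 0.001, -1.0]]
ft_force: [-0.3, 0.5, 5.0]
width: 0.0568
gripper_force: 38.2
```

>>> arm_command --pt "0 0 0 0 0 0" --pt "0 0 0 0 0 0" --pt "0 0 0 0 0 0" --pt "0 0 0 0 0 0" --pt "0 0 0 0 0 0" --gripper 92

```text
t: 24.62
ee_pos: [0.4563, 0.025, 0.0687]
orientation: [[0.004, 1.0, -0.0], [1.0, -0.004, -0.0], [-0.0, -0.0, -1.0]]
ft_force: [0.0, -0.2, 0.8]
width: 0.0786
gripper_force: 0.0
```

>>> arm_command --pt "0 0 -0.6 0 0 0" --pt "0 0 -1 0 0 0" --pt "0 0 -1 0 0 0" --pt "0 0 -1 0 0 0" --pt "0 0 -1 0 0 0"

```text
t: 25.03
ee_pos: [0.4562, 0.0249, 0.1616]
orientation: [[0.004, 1.0, -0.0], [1.0, -0.004, -0.0], [-0.0, -0.0, -1.0]]
ft_force: [0.0, -0.3, -0.6]
width: 0.0784
gripper_force: 0.0
```

>>> arm_command --pt "0 0 -1 0 0 0" --pt "0 0 -1 0 0 0" --pt "-0.9 0 -0.5 0 0 0" --pt "-0.9 0 0 0 0 0" --pt "-0.9 0 0 0 0 0" --gripper 100

```text
t: 25.45
ee_pos: [0.4564, -0.0293, 0.2114]
orientation: [[0.003, 1.0, 0.001], [1.0, -0.003, 0.0], [0.0, 0.001, -1.0]]
ft_force: [0.8, 0.6, -0.4]
width: 0.0856
gripper_force: 0.0
```

>>> arm_command --pt "-1 0 0 0 0 0" --pt "-1 0 0 0 0 0" --pt "-1 0 0 0 0 0" --pt "-1 0 0 0 0 0" --pt "-1 0 0 0 0 0"

```text
t: 25.87
ee_pos: [0.4556, -0.1299, 0.2107]
orientation: [[0.004, 1.0, -0.0], [1.0, -0.004, 0.0], [0.0, -0.0, -1.0]]
ft_force: [-0.6, -0.2, -0.6]
width: 0.0857
gripper_force: 0.0
```

>>> arm_command --pt "-1 0 0 0 0 0" --pt "-1 0 0 0 0 0" --pt "-1 0 0 0 0 0" --pt "-1 0 0 0 0 0" --pt "-1 0 0 0 0 0"

```text
t: 26.28
ee_pos: [0.4552, -0.2299, 0.2107]
orientation: [[0.004, 1.0, -0.0], [1.0, -0.004, 0.0], [0.0, -0.0, -1.0]]
ft_force: [1.2, 0.2, -0.6]
width: 0.085
gripper_force: 0.0
```

>>> arm_command --pt "-1 0 0 0 0 0" --pt "-1 0 0 0 0 0" --pt "-1 0 0 0 0 0" --pt "-1 0 0 0 0 0" --pt "-0.8 0 0 0 0 0"

```text
t: 26.7
ee_pos: [0.4547, -0.3264, 0.2106]
orientation: [[0.005, 1.0, -0.0], [1.0, -0.005, -0.0], [-0.0, -0.0, -1.0]]
ft_force: [-0.1, 0.9, 0.2]
width: 0.0852
gripper_force: 0.0
```

>>> arm_command --pt "0 0 0 0 0 0" --pt "0 0 0 0 0 0" --pt "0 0 0 0 0 0" --pt "0 0 0 0 0 0" --pt "0 0 0 0 0 0"

```text
t: 27.12
ee_pos: [0.4553, -0.3241, 0.2107]
orientation: [[0.003, 1.0, 0.0], [1.0, -0.003, 0.0], [0.0, 0.0, -1.0]]
ft_force: [0.2, -0.4, 0.0]
width: 0.0855
gripper_force: 0.0
```

```bash
python3 - <<'E'
from h import *
c=cams.calibration('wrist'); im=cams.camera('wrist')[:,:,::-1].copy(); cv2.imwrite('pics/w7.png',im)
rel(.450,-.367,.083,90)
E
```

```text
units xyz [-2.14 -0.26  6.39] rz -0.02 now 89.8 [ 0.4553 -0.3242  0.2108]
```

View pics/w7.png

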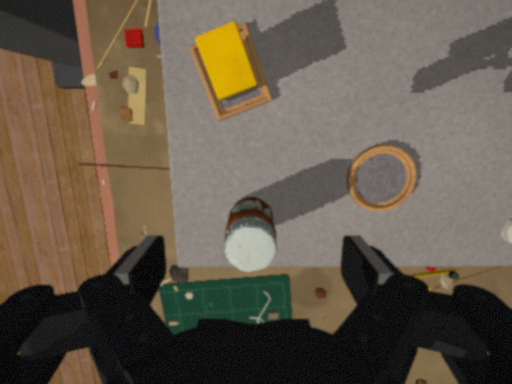

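The bottle cap is centred at (250,246) and the small round tray spans columns 348–416 and rows 145–210. The tall box stands in its tray.

```bash
python3 - <<'E'
from h import *
c=cams.calibration('wrist')
print(onplane(c,[(250.5,246),(225,246),(276,246)],.130).round(4)); print('tray',onplane(c,[(382,178)],.054).round(4))
im=cv2.imread('pics/w7.png'); hsv=cv2.cvtColor(im,cv2.COLOR_BGR2HSV); wood=cv2.inRange(hsv,(5,80,90),(22,255,255));print(blob(wood,c,.054,(335,130,430,222)))
p=onplane(c,[(250.5,246)],.130)[0]; rel(p[0],p[1],.080,90)
E
```

```text
[[ 0.4527 -0.365   0.13  ]
 [ 0.4316 -0.365   0.13  ]
 [ 0.4739 -0.365   0.13  ]]
tray [[ 0.5898 -0.3243  0.054 ]]
([348, 145, 69, 67, 1727], array([ 590. , -325.4]), array([70.7, 71.5]), 89.9, 'circ', array([ 589.4, -324.2]), 74.3)
units xyz [-2.04 -0.12  6.54] rz -0.02 now 89.8 [ 0.4553 -0.3242  0.2108]
```

>>> arm_command --pt "-0.52 -0.04 0 0 0 0" --pt "-0.52 -0.04 0 0 0 0" --pt "-0.52 -0.04 0.2 0 0 0" --pt "-0.52 -0.02 0.4 0 0 0" --pt "0 0 0.9 0 0 0"

```text
t: 27.58
ee_pos: [0.4519, -0.37, 0.1813]
orientation: [[0.006, 1.0, 0.002], [1.0, -0.006, -0.003], [-0.003, 0.002, -1.0]]
ft_force: [0.1, -0.0, -1.2]
width: 0.0853
gripper_force: 0.0
```

>>> arm_command --pt "0 0 1 0 0 0" --pt "0 0 1 0 0 0" --pt "0 0 1 0 0 0" --pt "0 0 1 0 0 0" --pt "0 0 1 0 0 0"

```text
t: 28.0
ee_pos: [0.4514, -0.3674, 0.0788]
orientation: [[0.005, 1.0, -0.001], [1.0, -0.005, 0.0], [0.0, -0.001, -1.0]]
ft_force: [1.3, -0.6, -0.2]
width: 0.0851
gripper_force: 0.0
```

>>> arm_command --pt "0 0 0 0 0 0" --pt "0 0 0 0 0 0" --pt "0 0 0 0 0 0" --pt "0 0 0 0 0 0" --pt "0 0 0 0 0 0"

```text
t: 28.42
ee_pos: [0.4525, -0.3669, 0.0817]
orientation: [[0.004, 1.0, 0.001], [1.0, -0.004, -0.001], [-0.001, 0.001, -1.0]]
ft_force: [0.3, 0.8, 0.8]
width: 0.0852
gripper_force: 0.0
```

>>> arm_command --pt "0 0 0 0 0 0" --pt "0 0 0 0 0 0" --pt "0 0 0 0 0 0" --pt "0 0 0 0 0 0" --pt "0 0 0 0 0 0" --gripper 30 --force 30

```text
t: 28.83
ee_pos: [0.4523, -0.3666, 0.0811]
orientation: [[0.004, 1.0, 0.001], [1.0, -0.004, -0.0], [-0.0, 0.001, -1.0]]
ft_force: [0.3, 1.1, 6.0]
width: 0.0445
gripper_force: 29.9
```

>>> arm_command --pt "0 0 0 0 0 0" --pt "0 0 -0.5 0 0 0" --pt "0 0 -1 0 0 0" --pt "0 0 -1 0 0 0" --pt "0 0 -0.5 0 0 0"

```text
t: 29.25
ee_pos: [0.4524, -0.3671, 0.1432]
orientation: [[0.004, 1.0, 0.002], [1.0, -0.004, -0.001], [-0.001, 0.002, -1.0]]
ft_force: [1.0, -0.8, -0.8]
width: 0.0442
gripper_force: 31.0
```

```bash
python3 - <<'E'
from h import *
rel(.590,-.3245,.14,90)
E
```

```text
units xyz [2.16 6.87 0.17] rz -0.03 now 89.8 [ 0.4524 -0.3671  0.1432]
```

>>> arm_command --pt "0.26 0.86 0 0 0 0" --pt "0.26 0.86 0 0 0 0" --pt "0.26 0.86 0 0 0 0" --pt "0.26 0.86 0 0 0 0" --pt "0.26 0.86 0 0 0 0"

```text
t: 29.67
ee_pos: [0.539, -0.3404, 0.1409]
orientation: [[0.004, 1.0, -0.0], [1.0, -0.004, 0.0], [0.0, -0.0, -1.0]]
ft_force: [-0.3, -0.4, -0.7]
width: 0.0441
gripper_force: 31.0
```

>>> arm_command --pt "0.26 0.86 0 0 0 0" --pt "0.26 0.86 0 0 0 0" --pt "0.26 0.86 0 0 0 0" --pt "0 0 0 0 0 0" --pt "0 0 0 0 0 0"

```text
t: 30.08
ee_pos: [0.5902, -0.3248, 0.1404]
orientation: [[0.002, 1.0, -0.0], [1.0, -0.002, 0.0], [0.0, -0.0, -1.0]]
ft_force: [-0.2, -0.1, -0.7]
width: 0.0444
gripper_force: 31.0
```

>>> arm_command --pt "0 0 0 0 0 0" --pt "0 0 0 0 0 0" --pt "0 0 0 0 0 0" --pt "0 0 0 0 0 0" --pt "0 0 0 0 0 0"

```text
t: 30.5
ee_pos: [0.5896, -0.3256, 0.1408]
orientation: [[0.004, 1.0, 0.0], [1.0, -0.004, -0.0], [-0.0, 0.0, -1.0]]
ft_force: [1.1, -0.6, -1.1]
width: 0.0443
gripper_force: 31.0
```

```bash
python3 - <<'E'
from h import *
c=cams.calibration('wrist'); im=cams.camera('wrist')[:,:,::-1].copy(); cv2.imwrite('pics/w8.png',im)
rel(.590,-.3255,.0851,90)
E
```

```text
units xyz [0.   0.02 2.79] rz -0.04 now 89.8 [ 0.5897 -0.3256  0.1408]
```

View pics/w8.png

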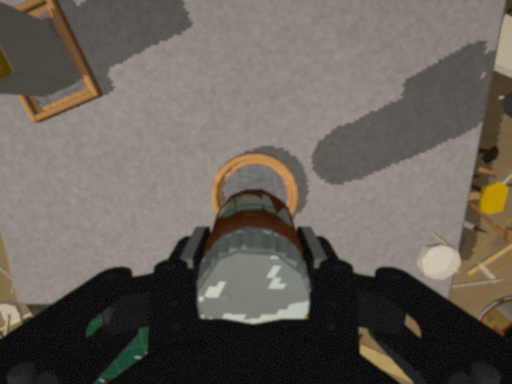

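The bottle is centred in columns over the small round tray (212–298). Lowering.

>>> arm_command --pt "0 0 0.8 0 0 0" --pt "0 0 0.8 0 0 0" --pt "0 0 0.6 0 0 0" --pt "0 0 0.4 0 0 0" --pt "0 0 0.1 0 0 0"

```text
t: 30.97
ee_pos: [0.5892, -0.3252, 0.0853]
orientation: [[0.004, 1.0, -0.002], [1.0, -0.004, 0.001], [0.001, -0.002, -1.0]]
ft_force: [-0.3, -0.1, -1.1]
width: 0.0444
gripper_force: 31.0
```

>>> arm_command --pt "0 0 0.05 0 0 0" --pt "0 0 0 0 0 0" --pt "0 0 0 0 0 0" --pt "0 0 0 0 0 0" --pt "0 0 0 0 0 0"

```text
t: 31.38
ee_pos: [0.5901, -0.3256, 0.0863]
orientation: [[0.004, 1.0, 0.001], [1.0, -0.004, -0.0], [-0.0, 0.001, -1.0]]
ft_force: [0.6, -0.1, -0.8]
width: 0.0446
gripper_force: 31.0
```

>>> arm_command --pt "0 0 0.07 0 0 0" --pt "0 0 0 0 0 0" --pt "0 0 0 0 0 0" --pt "0 0 0 0 0 0" --pt "0 0 0 0 0 0"

```text
t: 31.8
ee_pos: [0.5902, -0.3257, 0.0851]
orientation: [[0.004, 1.0, 0.001], [1.0, -0.004, -0.0], [-0.0, 0.001, -1.0]]
ft_force: [-0.8, 0.8, 9.1]
width: 0.0445
gripper_force: 31.2
```

>>> arm_command --pt "0 0 0 0 0 0" --pt "0 0 0 0 0 0" --pt "0 0 0 0 0 0" --pt "0 0 0 0 0 0" --pt "0 0 0 0 0 0" --gripper 85

```text
t: 32.22
ee_pos: [0.5898, -0.3254, 0.0842]
orientation: [[0.004, 1.0, -0.0], [1.0, -0.004, 0.0], [0.0, -0.0, -1.0]]
ft_force: [0.4, 0.2, -0.9]
width: 0.0727
gripper_force: 0.0
```

>>> arm_command --pt "0 0 -0.6 0 0 0" --pt "0 0 -1 0 0 0" --pt "0 0 -1 0 0 0" --pt "0 0 -1 0 0 0" --pt "0 0 -1 0 0 0"

```text
t: 32.63
ee_pos: [0.5898, -0.3255, 0.1782]
orientation: [[0.004, 1.0, 0.0], [1.0, -0.004, -0.0], [-0.0, 0.0, -1.0]]
ft_force: [-0.4, 0.1, 0.2]
width: 0.0726
gripper_force: 0.0
```

>>> arm_command --pt "0 -0.8 -1 0 0 0" --pt "0 -0.8 -1 0 0 0" --pt "0 -0.8 -1 0 0 0" --pt "0 -0.8 -1 0 0 0" --pt "0 -0.8 -1 0 0 0"

```text
t: 33.05
ee_pos: [0.5088, -0.3252, 0.2781]
orientation: [[0.004, 1.0, 0.001], [1.0, -0.004, -0.0], [-0.0, 0.001, -1.0]]
ft_force: [0.4, 0.4, 1.1]
width: 0.0726
gripper_force: 0.0
```

>>> arm_command --pt "0 0 0 0 0 0" --pt "0 0 0 0 0 0" --pt "0 0 0 0 0 0" --pt "0 0 0 0 0 0" --pt "0 0 0 0 0 0"

```text
t: 33.47
ee_pos: [0.51, -0.3248, 0.2755]
orientation: [[0.003, 1.0, -0.001], [1.0, -0.003, 0.0], [0.0, -0.001, -1.0]]
ft_force: [0.5, 0.4, 0.1]
width: 0.0727
gripper_force: 0.0
```

```bash
python3 - <<'E'
from h import *
a=cams.camera('top')[:,:,::-1]; b=cams.camera('scene')[:,:,::-1]
w=cams.camera('wrist')[:,:,::-1]; cv2.imwrite('pics/w9.png',w); cv2.imwrite('pics/sc9.png',b)
t=cv2.resize(a[120:310,170:410],(600,475)); s=cv2.resize(b[150:310,160:400],(600,400))
cv2.imwrite('pics/t9.png',t); cv2.imwrite('pics/s9.png',s)
E
```

```text
(no output)
```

View pics/s9.png

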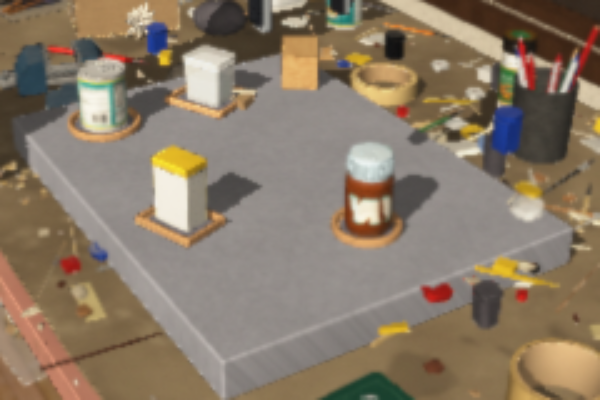

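View pics/w9.png

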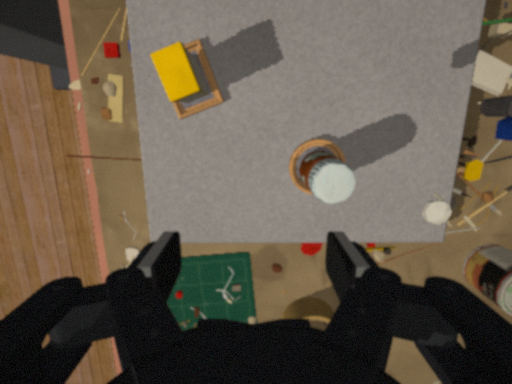

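All four containers stand upright in their trays: tin (102,95), wide box (209,78), tall box (180,190) and bottle (370,190) in the scene crop. I'll hand in after one numeric check of the bottle.

```bash
python3 - <<'E'
from h import *
c=cams.calibration('wrist'); print(onplane(c,[(331,182)],.134).round(4), onplane(c,[(317,166)],.054).round(4))
r=onplane(c,[(331,182)],.134)[0]
if np.hypot(r[0]-.590,r[1]+.3245)<.010: print(env.job_done())
E
```

```text
[[ 0.5871 -0.3258  0.134 ]] [[ 0.5898 -0.324   0.054 ]]
the job is handed in; nothing more can be done
None
```

All four containers are standing upright in their own trays and released, the block and stone were left alone, and the job was handed in at about 34 s; no verdict was returned.

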